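# Set the pipe threader to speed step five and start it

## Task

The next pipe is to be threaded at speed step 5: with a fingertip push the selector lever on the control station round clockwise (seen from above), click by click, until it rests in the fifth of its six marked positions (counted clockwise, the first at the left-hand stop), without ever running on past it and without pinching or forcing it. Then press the start button, the flat-topped one and not the mushroom-headed stop, fully in with a fingertip and let it come back out. Lift, carry or shift nothing: the fittings, bottle, cans, tool and board stay where they are.

Things in the scene. Friction and masses are not known exactly. Their poses are not given: they have to be found in the camera images.
- station: control station of the threading machine: grey cast box bolted to the bench, 200 mm deep (its x), 320 mm wide (its y), flat lid 100 mm above the bench. Origin at the centre of its underside; x away from the operator, y to his left, z up; turned by up to 25 degrees. Selector at the left of the lid (x -15, y 65 mm), start (x 40, y -110) and stop (x -45, y -110) at the right, a lamp 15 mm tall at x 65, y -35
- selector (a joint): selector angle in rad, growing clockwise seen from above. Six detents 30 degrees apart: step 1 at 0, 2 at 0.524, 3 at 1.047, 4 at 1.571, 5 at 2.094, 6 at 2.618; stops just outside the first and last. Starts resting in step 1, 2 or 3. Leaving a detent takes about 0.22 N m (4 to 5 N at 48 mm from the axis); from half-way on it snaps into the next by itself, ahead of the finger, and stays
- selector_axis (a point): point on the selector's vertical axis at half the lever's height, 126 mm above the bench, fixed to the station. Round it a bright plate of 74 mm radius with six dark radial marks, longer from step to step. At step 1 the lever points 75 degrees to the left (counter-clockwise) of the station's x, at step 5 45 degrees to the right
- lever_end (a point): point in the black selector lever on its centre line, 48 mm from the axis, 126 mm above the bench; x runs from the axis along the lever. The lever is a one-armed bar 14 mm wide with upright sides, from 20 mm behind the axis to a rounded nose 60 mm from it, underside 111 mm and top 141 mm above the bench, with a white line on top, on a round boss of 27 mm radius, 12 mm tall
- start (a joint): travel of the start button in m: 0 out, 0.006 fully in; sprung, 1.4 N to begin and 4.5 N when fully in
- start_top (a point): centre of the flat top of the black start button, 30 mm across, 122 mm above the bench, standing 10 mm proud of its bright collar
- stop (a joint): travel of the stop button in m: 0 out, 0.006 in. Must not be pressed
- stop_top (a point): centre of the domed top of the black mushroom-headed stop button, 40 mm across, 136 mm above the bench, 85 mm from the start button
- coupling: plain galvanised pipe coupling, a tube 42 mm across and 44 mm tall, standing on the lid of the control station between selector and buttons; origin at the centre of its underside. A bystander: leave it alone.
- reducer: galvanised reducing fitting, 60 mm across at the foot, 40 mm at the top, 55 mm tall, standing on the bench left of the station; origin at the centre of its underside. A bystander: leave it alone.
- sealant: thread-sealant bottle, 68 mm across, 149 mm tall, on the bench right of the station; origin at the centre of its underside. A bystander: leave it alone.
- spray_a: spray can with a small white nozzle, 65 mm across, 185 mm tall, at the right of the bench; origin at the centre of its underside. A bystander: leave it alone.
- spray_b: spray can with a wide cap, 65 mm across, 186 mm tall, at the right of the bench; origin at the centre of its underside. A bystander: leave it alone.
- wrench: adjustable wrench lying flat, 255 mm long, 15 mm thick, front right; origin near its middle on the bench, x along it to the jaws. A bystander: leave it alone.
- nipple: short galvanised pipe end standing upright, 34 mm across, 75 mm tall, front left; origin at the centre of its underside. A bystander: leave it alone.
- plank: loose wooden board lying on the bench at the left, 620 x 90 x 38 mm; origin at the centre of its underside. A bystander: leave it alone.

How it is judged:
By the outcome, as a careful person would: the job done as asked, in the order asked, and still so for the second after the job is handed in, with the robot touching nothing.
It also fails if it takes over 48 s, if anything falls off the work surface, if the arm or the gripper's body presses on something with over 40 N, if the wrist force passes 120 N, or if a joint passes its speed limit or range.

## Robot

A 7-joint arm with a two-finger parallel gripper is mounted at the origin on the work surface. World frame = base frame: x ahead of the robot, y to its left, z up, the work surface at z = 0. Lengths are in m, angles in rad, forces in N, time in s.
With the tool pointing down it reaches from about 0.425 to 0.875 m from the base axis. Payload 4.7 kg.
Tool frame: the origin (TCP) lies midway between the tips of the shut fingers; the grasp point (between the pads) lies r.grip_point_offset behind it (r.grip_point_offset is the distance from the TCP to the grasp point, in m); z points along the fingers, y is the direction in which the jaws open and shut (so a half turn about z gives the same grasp; the last joint's range is limited). The gripper opens to 87 mm and grips with 3 to 60 N. Pads are 19 mm wide; open, the fingers measure 117 mm over their backs; the gripper's body (75 mm by 190 mm) begins 51 mm behind the grasp point.
Start: joints at [0.014, 0.321, -0.07, 1.45, 0.023, 1.371, -0.057], TCP at [0.65, -0, 0.223] pointing down, gripper open.
Joint ranges: [-2.86, 2.86], [-0.3, 2.09], [-1.38, 1.24], [0.06, 2.45], [-1.56, 4.7], [0.09, 2.05], [-2.69, 2.69]. Speed limits (rad/s): [2.57, 2.57, 3.14, 3.14, 3.14, 3.14, 3.14].

## Interface

Orientations are given as a rotation vector (axis times angle).
In Python, from bench import telemetry, viewer, job, models, r gives the robot as it stands. The module is installed in compiled form; this text tells all that it offers.
- The arm moves only by the shell command python3 -m creep 'ROWS' [FORCE]. ROWS is JSON, a list of rows, each a list of 3 entries, a list of its own where there are three numbers: the shift along the tool's x, y, z in mm, then the turn, a rotation vector about the tool's x, y, z in rad, then the opening, from 0 (shut) to 1 (fully open). A call has 1 to 20 rows; each row is the pose to reach, as a shift and turn from the pose commanded when the call began, along the tool's axes at that moment; what a row does not reach only later rows make up. A row lasts 1/12 s, in which the tool goes at most 41.7 mm and 7.16 degrees, less where a joint would pass 70% of its speed; a pose out of reach is approached as far as the arm can. A call with a gripper value outside its range is refused whole. The fingers move at their own pace and stop on an object; FORCE is the grip in N (left out, the last holds). Time passes only in rows, so rows that repeat a pose let the fingers close. It gives the time, the measured TCP pose, the force and the opening at its end, in the units of the state.
- telemetry.observe(): the state, without advancing time (a new reading comes with each control period).
- viewer.camera(name): name is "scene" or "side" or "wrist"; returns a dict with "img" (420x560x3 uint8, red, green, blue), "intrinsics" (3x3 intrinsics, pixels), "k1" (the pictures are not rectified: a ray, as slopes to the right and down, at radius r is drawn at 1 + k1 r^2 times it, then the intrinsics apply), "position" and "orientation" of the camera in the world. Camera axes: x right, y up, looking along -z (the intrinsics and any distortion apply to the point x, -y, -z); pixel columns grow to the right and rows downward; lengths in m; the calibration is good to about 2 mm. A picture is of the moment at which its call begins. There is no depth.
- job.close_job(): hands the job in, once; it reports no verdict.
Trained networks look in the newest picture that a camera, given by its name, has taken for a name from the list of things; names that differ only in an ending like _2 or _b are one class to them, and where a whole thing is asked for, a point or a joint stands for the part that bears it (a point fixed in the world has none). Each returns a list of dicts, best first, with "confidence" (0 to 1); they miss things now and then, are a little off and sometimes report something else, mostly with a low value. They report only what shows in the picture. A call takes as long as a camera call.
- models.masks_of(query, camera): "region" (420x560 bool, what is visible of it) and "extent" ([left, top, right, bottom] in pixels, round what is visible of it).
- models.pinpoint(query, camera): "point" ([column, row] in pixels: a listed point, or the origin of a listed thing).
The state is a dict: "clock": time; "joint_positions": joint angles; "qvel": joint speeds; "joint_efforts": joint torques, N m; "tcp_pos": TCP position; "tool_rot": TCP orientation; "wrist_force": force on the tool from outside, world axes, zero at the start; "ft_torque": the same for the moment, N m; "width": finger opening in m.
Only numpy, scipy, OpenCV 4.12 (cv2) and the standard library are available. Lean on these libraries where they do the work, as an engineer would, in place of code of your own. Each camera call takes 0.05 s, during which the arm holds its last target.

## Working session

There is one attempt and no reset: what is moved stays moved. The work goes in short steps, Python scripts to look and compute and a shell command to move; the robot and the scene stay as the last step left them, time stands still between calls to the robot, and variables do not carry over. Pictures are saved under pics/ and viewed, and the job is handed in when it is done.

```bash
mkdir -p pics; cat > h.py <<'E'
import numpy as np, cv2
from scipy.spatial.transform import Rotation as R
from bench import telemetry, viewer, job, models, r
def cam(n):
    return viewer.camera(n)
def rot(c):
    o=np.array(c["orientation"]); 
    return R.from_rotvec(o).as_matrix() if o.shape==(3,) else (o if o.shape==(3,3) else None)
def ray(c,p):
    K=np.array(c["intrinsics"]);k=c["k1"]
    d=np.array([(p[0]-K[0,2])/K[0,0],(p[1]-K[1,2])/K[1,1]]);u=d.copy()
    for _ in range(30): u=d/(1+k*(u@u))
    v=rot(c)@np.array([u[0],-u[1],-1]); return np.array(c["position"]),v
def atz(c,p,z):
    o,v=ray(c,p); return o+v*(z-o[2])/v[2]
def proj(c,P):
    q=rot(c).T@(np.array(P)-np.array(c["position"])); s=np.array([q[0],-q[1]])/-q[2]
    s=s*(1+c["k1"]*(s@s));K=np.array(c["intrinsics"])
    return np.array([K[0,0]*s[0]+K[0,2],K[1,1]*s[1]+K[1,2]])
E
python3 - <<'E'
from h import *
np.set_printoptions(precision=4,suppress=True)
s=telemetry.observe(); print(s); print(r.grip_point_offset)
for n in ["scene","side","wrist"]:
    c=cam(n); cv2.imwrite(f"pics/{n}0.png",c["img"][:,:,::-1]); print(n,c["position"],c["orientation"],c["k1"])
    for q,z in [("selector_axis",.126),("lever_end",.126),("start_top",.122),("stop_top",.136),("station",0),("coupling",.1)]:
        for d in models.pinpoint(q,n)[:2]:
            print(q,round(d["confidence"],2),d["point"],atz(c,d["point"],z))
E
```

```text
{'clock': 0.0, 'joint_positions': array([ 0.0141,  0.3218, -0.07  ,  1.4517,  0.0226,  1.3708, -0.0569]), 'qvel': array([ 0.0001,  0.0012,  0.0011,  0.0007,  0.0009, -0.0001,  0.0016]), 'joint_efforts': array([ -0.0003, -49.1285,  -0.4039, -31.2526,  -0.0641,   0.0438,
         0.0002]), 'tcp_pos': array([ 0.6494, -0.0001,  0.2215]), 'tool_rot': array([-2.2206, -2.2206,  0.0023]), 'wrist_force': array([ 0.093 , -0.2904, -0.5798]), 'ft_torque': array([0.0237, 0.0057, 0.0202]), 'width': 0.08693301696908251}
0.0187
scene [ 1.2953 -0.5015  1.3742] [0.5951 0.3224 1.0173] 0.02825688068178201
selector_axis 0.74 [277.0, 228.8] [ 0.538  -0.0883  0.126 ]
lever_end 0.77 [287.9, 227.6] [ 0.5515 -0.054   0.126 ]
start_top 0.66 [260.6, 279.0] [ 0.6763 -0.2226  0.122 ]
stop_top 0.66 [236.8, 259.4] [ 0.585  -0.2589  0.136 ]
station 0.73 [273.4, 265.2] [ 0.59   -0.1317  0.    ]
coupling 0.52 [236.3, 255.4] [ 0.5499 -0.2467  0.1   ]
coupling 0.47 [252.2, 252.1] [ 0.564  -0.1957  0.1   ]
side [0.0657 0.8699 0.8479] [ 0.2934 -1.1917 -2.4624] 0.02917496379977903
selector_axis 0.68 [270.2, 178.5] [ 0.5623 -0.1206  0.126 ]
selector_axis 0.22 [280.1, 151.3] [ 0.6103 -0.3076  0.126 ]
lever_end 0.48 [262.6, 188.3] [ 0.5596 -0.0567  0.126 ]
start_top 0.74 [267.1, 203.1] [0.5121 0.0065 0.122 ]
start_top 0.71 [291.4, 339.6] [0.2477 0.4264 0.122 ]
stop_top 0.63 [278.4, 155.2] [ 0.5963 -0.262   0.136 ]
station 0.97 [266.8, 199.2] [ 0.5989 -0.1602  0.    ]
station 0.42 [271.9, 184.1] [ 0.6252 -0.2596  0.    ]
coupling 0.54 [277.9, 174.4] [ 0.5664 -0.192   0.1   ]
wrist [0.6486 0.0831 0.3851] [-0.3048 -0.0018  0.001 ] 0.02028079773369038
selector_axis 0.25 [180.8, 68.9] [0.5776 0.099  0.126 ]
lever_end 0.93 [154.3, 253.0] [ 0.5424 -0.0464  0.126 ]
lever_end 0.17 [202.9, 378.1] [ 0.5748 -0.1787  0.126 ]
station 0.87 [236.9, 279.0] [ 0.593  -0.1466  0.    ]
coupling 0.69 [201.1, 376.3] [ 0.5656 -0.2026  0.1   ]
```

View pics/scene0.png

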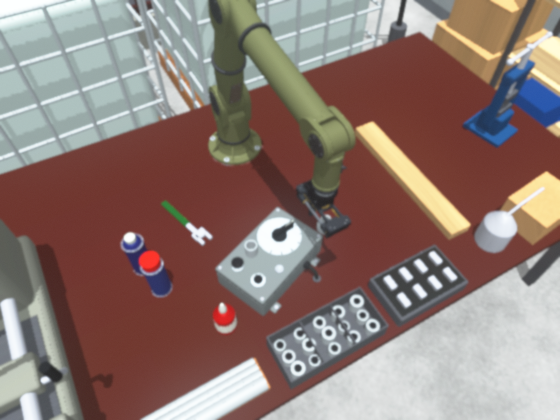

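View pics/wrist0.png

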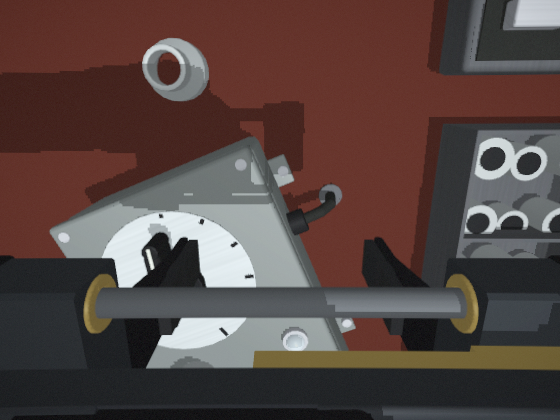

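View pics/side0.png

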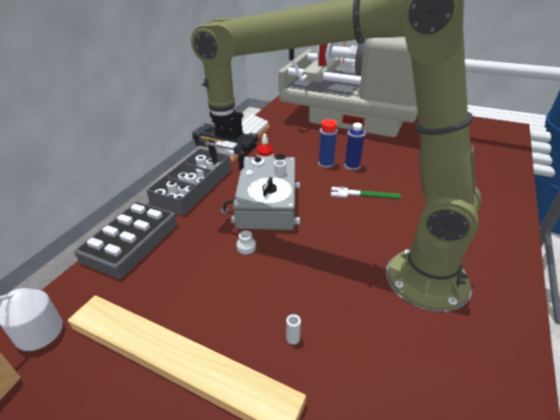

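```bash
python3 -m creep '[[[-40,-5,-20],[0,0,0],0],[[-80,-10,-40],[0,0,0],0],[[-115,-15,-60],[0,0,0],0],[[-150,-20,-80],[0,0,0],0],[[-185,-25,-100],[0,0,0],0],[[-220,-30,-120],[0,0,0],0],[[-250,-30,-130],[0,0,0],0],[[-280,-30,-130],[0,0,0],0],[[-280,-30,-130],[0,0,0],0],[[-280,-30,-130],[0,0,0],0]]' 10
python3 - <<'E'
from h import *
np.set_printoptions(precision=4,suppress=True)
for n in ["wrist","scene"]:
    c=cam(n); cv2.imwrite(f"pics/{n}1.png",c["img"][:,:,::-1]); print(n,c["position"],c["orientation"],c["k1"])
    for q,z in [("selector_axis",.126),("lever_end",.126),("start_top",.122),("stop_top",.136),("station",0),("coupling",.1)]:
        for d in models.pinpoint(q,n)[:2]:
            print(q,round(d["confidence"],2),d["point"],atz(c,d["point"],z))
    if n=='scene':
        cv2.imwrite("pics/scene1z.png",cv2.resize(c["img"][180:330,200:360,::-1],None,fx=4,fy=4,interpolation=cv2.INTER_CUBIC))
E
```

```text
clock: 1.88
tcp_pos: [0.6191, -0.2828, 0.3521]
tool_rot: [-2.227, -2.216, 0.001]
wrist_force: [0.6, 0.4, -0.1]
width: 0.0282
wrist [ 0.6182 -0.1996  0.5146] [-0.3054 -0.0002 -0.0034] 0.02028079773369038
start_top 0.6 [323.3, 119.0] [ 0.6669 -0.2284  0.122 ]
stop_top 0.79 [253.8, 152.5] [ 0.5881 -0.2639  0.136 ]
station 0.7 [261.3, 51.2] [ 0.5917 -0.1447  0.    ]
coupling 0.67 [233.7, 95.6] [ 0.5635 -0.203   0.1   ]
scene [ 1.2953 -0.5015  1.3742] [0.5951 0.3224 1.0173] 0.02825688068178201
selector_axis 0.59 [276.7, 230.5] [ 0.5436 -0.0925  0.126 ]
selector_axis 0.42 [273.8, 265.1] [ 0.655  -0.1644  0.126 ]
lever_end 0.6 [289.3, 225.9] [ 0.5478 -0.0464  0.126 ]
lever_end 0.57 [142.1, 268.4] [ 0.4646 -0.5273  0.126 ]
start_top 0.57 [239.8, 257.4] [ 0.575  -0.2446  0.122 ]
start_top 0.46 [256.3, 280.1] [ 0.6732 -0.236   0.122 ]
stop_top 0.4 [239.2, 257.5] [ 0.5824 -0.2493  0.136 ]
station 0.71 [274.5, 265.9] [ 0.5943 -0.1297  0.    ]
coupling 0.62 [255.0, 254.9] [ 0.578  -0.1926  0.1   ]
```

View pics/wrist1.png

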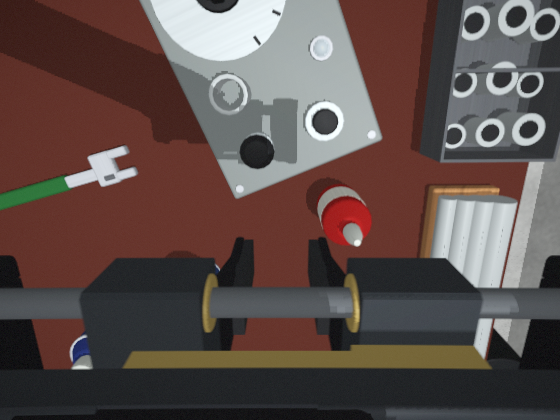

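View pics/scene1z.png

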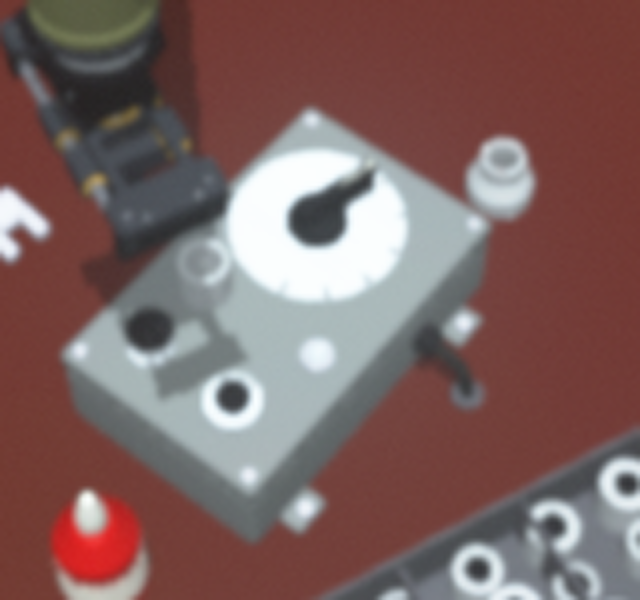

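```bash
python3 -m creep '[[[40,-10,0],[0,0,0],0],[[80,-20,0],[0,0,0],0],[[110,-20,0],[0,0,0],0],[[120,-20,0],[0,0,0],0],[[120,-20,0],[0,0,0],0],[[120,-20,0],[0,0,0],0]]' 
python3 - <<'E'
from h import *
np.set_printoptions(precision=4,suppress=True)
for n in ["wrist"]:
    c=cam(n); cv2.imwrite(f"pics/{n}2.png",c["img"][:,:,::-1]); print(n,c["position"],c["orientation"],c["k1"])
    for q,z in [("selector_axis",.126),("lever_end",.126),("start_top",.122),("stop_top",.136),("station",0),("coupling",.1)]:
        for d in models.pinpoint(q,n)[:2]:
            print(q,round(d["confidence"],2),d["point"],atz(c,d["point"],z))
    cv2.imwrite("pics/wrist2z.png",cv2.resize(c["img"][40:240,150:400,::-1],None,fx=3,fy=3,interpolation=cv2.INTER_CUBIC))
E
```

```text
clock: 3.08
tcp_pos: [0.6, -0.1606, 0.3528]
tool_rot: [2.22, 2.221, -0.001]
wrist_force: [-0.4, -0.9, -0.8]
width: 0.0006
wrist [ 0.5985 -0.0773  0.5152] [-0.306  -0.0021  0.0013] 0.02028079773369038
selector_axis 0.97 [239.1, 106.1] [ 0.5531 -0.0921  0.126 ]
lever_end 0.83 [227.0, 58.1] [ 0.5421 -0.043   0.126 ]
lever_end 0.55 [253.7, 196.5] [ 0.567  -0.1973  0.126 ]
start_top 0.8 [336.4, 220.7] [ 0.6692 -0.23    0.122 ]
start_top 0.19 [271.3, 253.7] [ 0.5876 -0.2756  0.122 ]
stop_top 0.63 [273.7, 254.4] [ 0.591  -0.2695  0.136 ]
coupling 0.81 [254.0, 196.5] [ 0.5652 -0.2053  0.1   ]
```

View pics/wrist2.png

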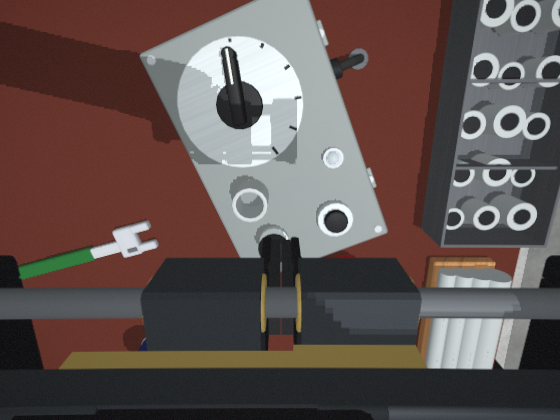

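View pics/wrist2z.png

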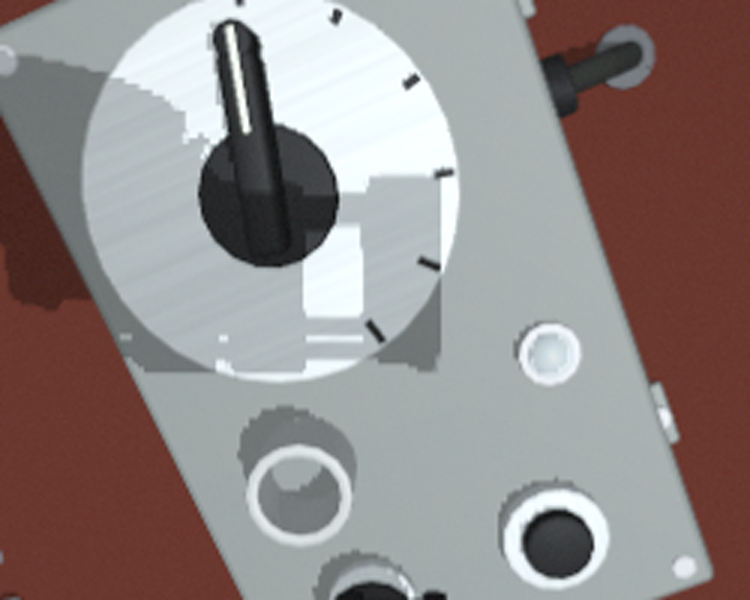

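```bash
python3 - <<'E'
from h import *
from scipy.optimize import least_squares
np.set_printoptions(precision=4,suppress=True)
c=cam("wrist")
f=lambda X,Y:(150+X/3-.33,40+Y/3-.33)
mk=[atz(c,f(*p),.101)[:2] for p in [(240,2),(335,16),(411,81),(443,173),(428,263),(374,331)]]
# radial marks: fit center by 30deg spacing, radius 6 unknown ~ same
th=lambda i:np.deg2rad(75-30*i)
def res(p):
    x,y,a,rr=p
    return np.concatenate([m-np.array([x+rr*np.cos(a+th(i)),y+rr*np.sin(a+th(i))]) for i,m in enumerate(mk)])
s=least_squares(res,[.55,-.09,.42,.068]); print("marks",s.x,np.rad2deg(s.x[2]),s.fun*1e3)
lo={'sel':(-15,65),'start':(40,-110),'stop':(-45,-110),'lamp':(65,-35)}
obs={'start':atz(c,f(557,543),.122),'stop':atz(c,(273.7,254.4),.136),'lamp':atz(c,f(549,354),.115),'lever':0}
obs['sel']=np.array([s.x[0],s.x[1]])
sc=[obs[k][:2] for k in lo]
def r2(p):
    a=p[2];M=np.array([[np.cos(a),-np.sin(a)],[np.sin(a),np.cos(a)]])
    return np.concatenate([M@(np.array(lo[k])/1e3)+p[:2]-obs[k][:2] for k in lo])
t=least_squares(r2,[.59,-.14,.42]); print(t.x,np.rad2deg(t.x[2]),t.fun*1e3)
# plate edge points
pl=[atz(c,f(*p),.101)[:2] for p in [(83,190),(460,190),(271,381),(120,335)]]
P=np.array(pl);A=np.c_[2*P,np.ones(len(P))];q=np.linalg.lstsq(A,(P**2).sum(1),rcond=None)[0];print("plate",q[:2],np.sqrt(q[2]+q[:2]@q[:2]))
a=t.x[2];M=np.array([[np.cos(a),-np.sin(a)],[np.sin(a),np.cos(a)]])
for k in lo: print(k,M@(np.array(lo[k])/1e3)+t.x[:2])
# lever white line
for p in [(229,28),(246,130),(238,25),(265,240)]: print(p,atz(c,f(*p),.141)[:2])
E
```

```text
marks [ 0.5505 -0.0909  0.3762  0.0685] 21.556188016022787 [-0.3462 -0.1739 -0.206   0.3393  0.512  -0.1311  0.1554 -0.5524 -0.1535
  0.0333  0.0383  0.4848]
[ 0.5884 -0.1465  0.402 ] 23.03106083196683 [-1.3226 -1.7245  1.0702 -1.7228 -0.3336  4.3231  0.5861 -0.8758]
plate [ 0.5492 -0.0957] 0.07494199259888135
sel [ 0.5492 -0.0926]
start [ 0.6683 -0.2321]
stop [ 0.5901 -0.2654]
lamp [ 0.662  -0.1533]
(229, 28) [ 0.5437 -0.0363]
(246, 130) [ 0.5479 -0.0687]
(238, 25) [ 0.5468 -0.0353]
(265, 240) [ 0.5531 -0.1061]
```

```bash
python3 -m creep '[[[25,-20,10],[0,0,0],0],[[50,-40,25],[0,0,0],0],[[75,-60,45],[0,0,0],0],[[95,-80,65],[0,0,0],0],[[108,-92,90],[0,0,0],0],[[111,-94,120],[0,0,0],0],[[111,-94,150],[0,0,0],0],[[111,-94,175],[0,0,0],0],[[111,-94,195],[0,0,0],0],[[111,-94,195],[0,0,0],0]]' 
python3 - <<'E'
from h import *
np.set_printoptions(precision=4,suppress=True)
o=[]
for n in ["scene","side"]:
    c=cam(n); p=proj(c,[.55,-.09,.126]).astype(int);print(p)
    o.append(cv2.resize(c["img"][p[1]-50:p[1]+50,p[0]-50:p[0]+50,::-1],None,fx=4,fy=4,interpolation=cv2.INTER_CUBIC))
cv2.imwrite("pics/a3.png",np.hstack(o))
cv2.imwrite("pics/w3.png",cam("wrist")["img"][:,:,::-1])
E
```

```text
clock: 4.32
tcp_pos: [0.5029, -0.0491, 0.1533]
tool_rot: [-2.218, -2.217, 0.008]
wrist_force: [-0.4, 0.5, 0.4]
width: 0.0003
[278 231]
[269 183]
```

View pics/a3.png

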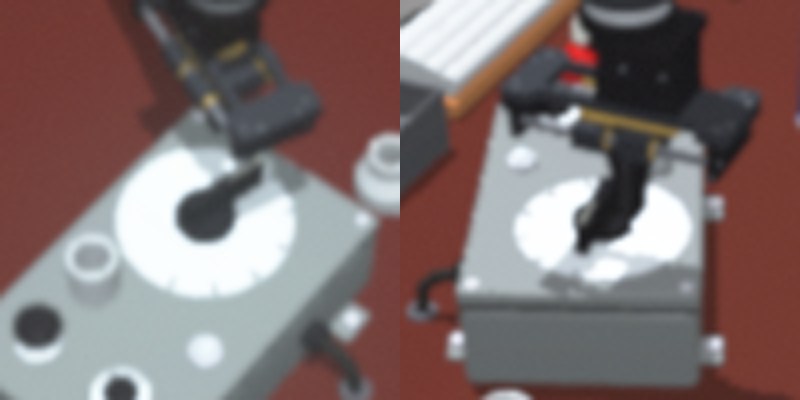

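View pics/w3.png

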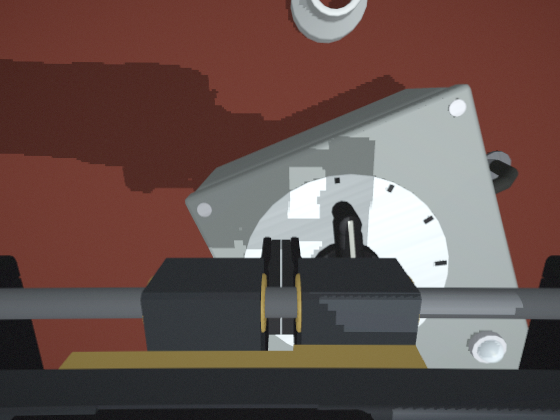

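```bash
python3 -m creep '[[[0,0,15],[0,0,0],0],[[0,0,28],[0,0,0],0],[[0,0,32],[0,0,0],0],[[0,4,32],[0,0,0],0],[[0,8,32],[0,0,0],0],[[0,10,32],[0,0,0],0],[[0,12,32],[0,0,0],0],[[0,14,32],[0,0,0],0],[[0,14,32],[0,0,0],0]]' 
python3 - <<'E'
from h import *
np.set_printoptions(precision=4,suppress=True)
c=cam("wrist");print(c["intrinsics"],c["position"])
cv2.imwrite("pics/w4.png",cv2.resize(c["img"][150:300,220:420,::-1],None,fx=4,fy=4))
E
```

```text
clock: 5.22
tcp_pos: [0.5207, -0.049, 0.126]
tool_rot: [2.221, 2.221, 0.001]
wrist_force: [-0.0, 0.3, -0.6]
width: 0.0004
[[337.1728   0.     280.5846]
 [  0.     337.1728 198.8983]
 [  0.       0.       1.    ]] [0.5191 0.0341 0.2886]
```

View pics/w4.png

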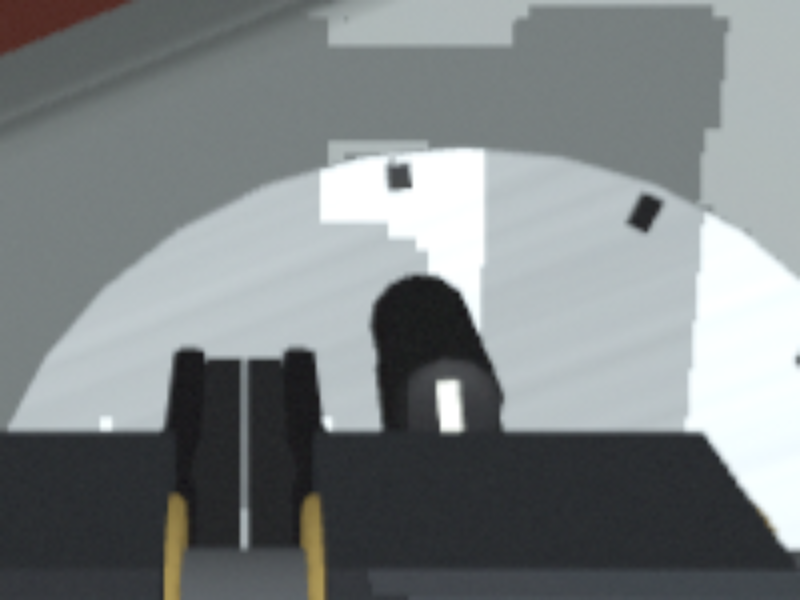

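```bash
cat > arc.py <<'E'
import numpy as np,sys
A=np.array([550,-92.]);a,b=9,9.5
x0,y0=float(sys.argv[1]),float(sys.argv[2])
for ph in range(97,-26,-3):
    p=np.deg2rad(ph);u=np.array([np.cos(p),np.sin(p)]);n=np.array([-u[1],u[0]])
    h=a*abs(n[0])+b*abs(n[1])
    off=u@[a*np.sign(-n[0]),-b*np.sign(n[1])]
    # smooth rho
    rho=46-0.6*off if ph<90 else 45
    P=A+rho*u+(7+h)*n
    print(ph,"TCP",P.round(0),"shift(toolx=dy,tooly=dx)",(P-[x0,y0])[::-1].round(0), "contact r",round(rho+off))
E
python3 arc.py 520 -49
```

```text
97 TCP [528. -49.] shift(toolx=dy,tooly=dx) [-0.  8.] contact r 53
94 TCP [530. -48.] shift(toolx=dy,tooly=dx) [ 1. 10.] contact r 54
91 TCP [533. -47.] shift(toolx=dy,tooly=dx) [ 2. 13.] contact r 54
88 TCP [535. -40.] shift(toolx=dy,tooly=dx) [ 9. 15.] contact r 42
85 TCP [538. -40.] shift(toolx=dy,tooly=dx) [ 9. 18.] contact r 43
82 TCP [540. -39.] shift(toolx=dy,tooly=dx) [10. 20.] contact r 43
79 TCP [542. -39.] shift(toolx=dy,tooly=dx) [10. 22.] contact r 43
76 TCP [545. -39.] shift(toolx=dy,tooly=dx) [10. 25.] contact r 43
73 TCP [547. -39.] shift(toolx=dy,tooly=dx) [10. 27.] contact r 43
70 TCP [549. -39.] shift(toolx=dy,tooly=dx) [10. 29.] contact r 44
67 TCP [552. -39.] shift(toolx=dy,tooly=dx) [10. 32.] contact r 44
64 TCP [554. -40.] shift(toolx=dy,tooly=dx) [ 9. 34.] contact r 44
61 TCP [556. -40.] shift(toolx=dy,tooly=dx) [ 9. 36.] contact r 44
58 TCP [559. -41.] shift(toolx=dy,tooly=dx) [ 8. 39.] contact r 45
55 TCP [561. -42.] shift(toolx=dy,tooly=dx) [ 7. 41.] contact r 45
52 TCP [563. -43.] shift(toolx=dy,tooly=dx) [ 6. 43.] contact r 45
49 TCP [566. -44.] shift(too
[... 978 characters left out ...]
ct r 49
4 TCP [590. -72.] shift(toolx=dy,tooly=dx) [-23.  70.] contact r 49
1 TCP [590. -75.] shift(toolx=dy,tooly=dx) [-26.  70.] contact r 50
-2 TCP [602. -77.] shift(toolx=dy,tooly=dx) [-28.  82.] contact r 43
-5 TCP [602. -79.] shift(toolx=dy,tooly=dx) [-30.  82.] contact r 43
-8 TCP [603. -82.] shift(toolx=dy,tooly=dx) [-33.  83.] contact r 43
-11 TCP [603. -84.] shift(toolx=dy,tooly=dx) [-35.  83.] contact r 43
-14 TCP [603. -86.] shift(toolx=dy,tooly=dx) [-37.  83.] contact r 43
-17 TCP [603. -89.] shift(toolx=dy,tooly=dx) [-40.  83.] contact r 44
-20 TCP [603. -91.] shift(toolx=dy,tooly=dx) [-42.  83.] contact r 44
-23 TCP [602. -93.] shift(toolx=dy,tooly=dx) [-44.  82.] contact r 44
```

```bash
python3 -m creep '[[[2,3,4],[0,0,0],0],[[4,6,4],[0,0,0],0],[[5,8,4],[0,0,0],0],[[6,10,4],[0,0,0],0],[[7,12,4],[0,0,0],0],[[8,14,4],[0,0,0],0],[[8,16,4],[0,0,0],0]]' 
python3 -m creep '[[[0,2,0],[0,0,0],0],[[1,4,0],[0,0,0],0],[[1,6,0],[0,0,0],0],[[1,7,0],[0,0,0],0],[[1,7,0],[0,0,0],0]]' 
cat > look.py <<'E'
from h import *
import sys
n=sys.argv[1];o=[]
for k in ["scene","side","wrist"]:
    c=cam(k); p=proj(c,[.55,-.09,.126]).astype(int)
    if k=="wrist":
        i=c["img"][100:300,200:480] 
        o.append(cv2.resize(i[:,:,::-1],(504,360)))
    else: o.append(cv2.resize(c["img"][p[1]-45:p[1]+45,p[0]-32:p[0]+32,::-1],(256,360),interpolation=cv2.INTER_CUBIC))
im=np.hstack(o);im=cv2.resize(im,None,fx=.787,fy=.787)
cv2.imwrite(f"pics/{n}.png",im)
E
python3 look.py c1
```

```text
clock: 5.85
tcp_pos: [0.5353, -0.0415, 0.1212]
tool_rot: [-2.221, -2.22, 0.003]
wrist_force: [-3.8, -1.1, 0.7]
width: 0.0007
clock: 6.27
tcp_pos: [0.5443, -0.0394, 0.122]
tool_rot: [2.22, 2.221, 0.003]
wrist_force: [0.1, -0.0, -0.2]
width: 0.0007
```

View pics/c1.png

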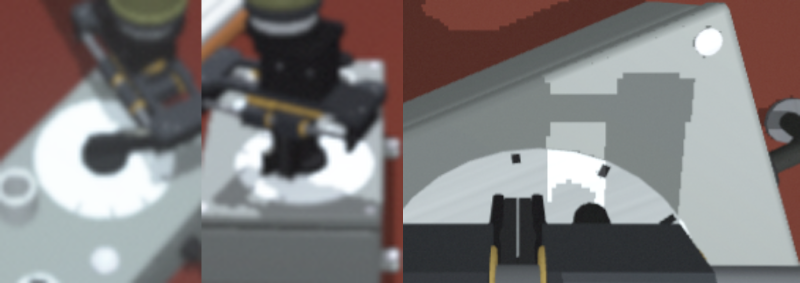

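```bash
python3 -m creep '[[[0,3,0],[0,0,0],0],[[1,6,0],[0,0,0],0],[[1,9,0],[0,0,0],0],[[1,11,0],[0,0,0],0],[[0,13,0],[0,0,0],0],[[-1,15,0],[0,0,0],0],[[-2,17,0],[0,0,0],0],[[-2,19,0],[0,0,0],0],[[-3,21,0],[0,0,0],0]]' 
python3 -m creep '[[[-1,1,0],[0,0,0],0],[[-2,2,0],[0,0,0],0],[[-2,3,0],[0,0,0],0],[[-2,3,0],[0,0,0],0]]'
python3 look.py c2
```

```text
clock: 7.17
tcp_pos: [0.5644, -0.0432, 0.1215]
tool_rot: [2.221, 2.221, 0.0]
wrist_force: [-0.6, -0.0, -0.3]
width: 0.0004
clock: 7.5
tcp_pos: [0.5675, -0.0454, 0.1216]
tool_rot: [2.221, 2.22, 0.0]
wrist_force: [-0.9, 0.2, 0.2]
width: 0.0006
```

View pics/c2.png

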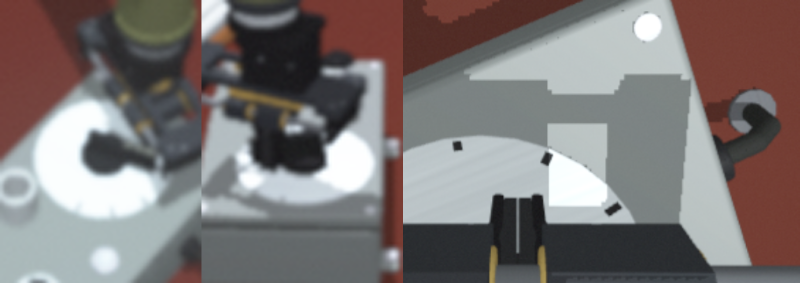

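```bash
python3 -m creep '[[[-1,3,0],[0,0,0],0],[[-3,6,0],[0,0,0],0],[[-5,9,0],[0,0,0],0],[[-7,11,0],[0,0,0],0],[[-9,13,0],[0,0,0],0]]' 
python3 -m creep '[[[-1,1,0],[0,0,0],0],[[-3,2,0],[0,0,0],0],[[-5,4,0],[0,0,0],0],[[-7,5,0],[0,0,0],0],[[-7,5,0],[0,0,0],0]]'
python3 look.py c3
```

```text
clock: 8.07
tcp_pos: [0.5793, -0.0534, 0.1212]
tool_rot: [-2.219, -2.22, 0.002]
wrist_force: [-4.3, 2.1, 0.2]
width: 0.0006
clock: 8.48
tcp_pos: [0.5859, -0.0623, 0.1219]
tool_rot: [2.221, 2.219, 0.001]
wrist_force: [-0.4, 0.1, 0.7]
width: 0.0006
```

View pics/c3.png

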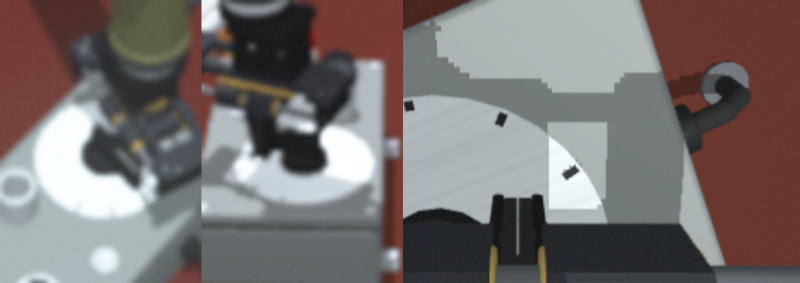

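```bash
python3 -m creep '[[[-3,4,0],[0,0,0],0],[[-6,8,0],[0,0,0],0],[[-9,10,0],[0,0,0],0],[[-12,12,0],[0,0,0],0],[[-14,14,0],[0,0,0],0],[[-16,15,0],[0,0,0],0],[[-18,15,0],[0,0,0],0]]' 
python3 -m creep '[[[-1,0,0],[0,0,0],0],[[-3,0,0],[0,0,0],0],[[-4,0,0],[0,0,0],0],[[-5,0,0],[0,0,0],0],[[-5,0,0],[0,0,0],0]]'
python3 look.py c4
```

```text
clock: 9.22
tcp_pos: [0.6004, -0.0792, 0.1213]
tool_rot: [2.221, 2.222, 0.0]
wrist_force: [-0.5, 0.4, -1.3]
width: 0.0005
clock: 9.63
tcp_pos: [0.6002, -0.0848, 0.1218]
tool_rot: [2.222, 2.22, 0.0]
wrist_force: [0.4, 0.1, 0.8]
width: 0.0008
```

View pics/c4.png

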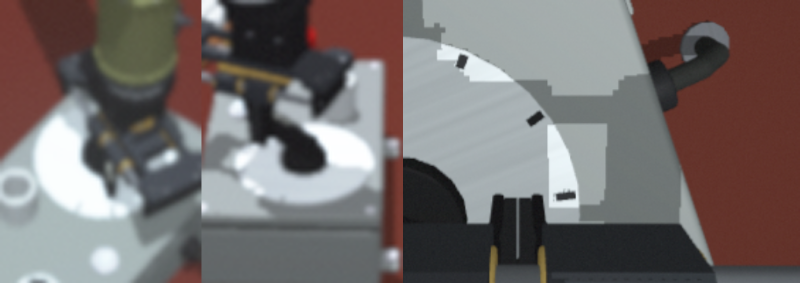

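```bash
python3 -m creep '[[[6,0,0],[0,0,0],0],[[14,0,-5],[0,0,0],0],[[20,0,-30],[0,0,0],0],[[15,0,-65],[0,0,0],0],[[0,0,-100],[0,0,0],0],[[-20,0,-135],[0,0,0],0],[[-45,0,-165],[0,0,0],0],[[-65,0,-195],[0,0,0],0],[[-76,0,-225],[0,0,0],0],[[-76,0,-231],[0,0,0],0],[[-76,0,-231],[0,0,0],0]]'
python3 - <<'E'
from h import *
np.set_printoptions(precision=4,suppress=True)
c=cam("wrist")
for q,z in [("selector_axis",.126),("lever_end",.126),("start_top",.122),("stop_top",.136),("coupling",.1)]:
    for d in models.pinpoint(q,"wrist")[:1]:
        print(q,round(d["confidence"],2),d["point"],atz(c,d["point"],z))
for m in models.masks_of("start","wrist")[:2]: print(m["confidence"],m["extent"])
cv2.imwrite("pics/w5.png",cv2.resize(c["img"][40:260,150:400,::-1],None,fx=2.7,fy=2.7,interpolation=cv2.INTER_CUBIC))
E
```

```text
clock: 10.7
tcp_pos: [0.6011, -0.16, 0.356]
tool_rot: [2.219, 2.217, 0.005]
wrist_force: [0.2, 1.0, -0.2]
width: 0.0003
selector_axis 0.61 [235.4, 107.6] [ 0.551  -0.0931  0.126 ]
lever_end 0.66 [274.0, 123.7] [ 0.5942 -0.1107  0.126 ]
start_top 0.98 [332.2, 218.8] [ 0.6667 -0.2282  0.122 ]
stop_top 0.53 [269.7, 248.8] [ 0.5881 -0.2626  0.136 ]
coupling 0.8 [252.2, 194.8] [ 0.5652 -0.2031  0.1   ]
0.68 [324.0, 207.1, 346.0, 230.2]
0.54 [254.8, 232.7, 283.2, 255.9]
```

View pics/w5.png

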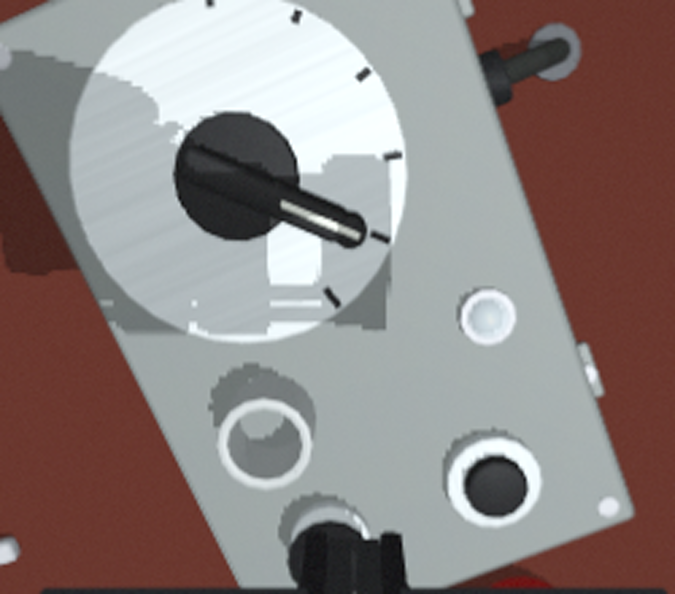

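```bash
python3 -m creep '[[[-20,20,0],[0,0,0],0],[[-40,40,15],[0,0,0],0],[[-60,60,35],[0,0,0],0],[[-70,68,65],[0,0,0],0],[[-70,68,100],[0,0,0],0],[[-70,68,135],[0,0,0],0],[[-70,68,165],[0,0,0],0],[[-70,68,190],[0,0,0],0],[[-70,68,203],[0,0,0],0],[[-70,68,203],[0,0,0],0],[[-70,68,203],[0,0,0],0]]'
python3 - <<'E'
from h import *
np.set_printoptions(precision=4,suppress=True)
o=[]
for k in ["scene","side","wrist"]:
    c=cam(k)
    if k=="wrist": i=c["img"]; o.append(cv2.resize(i[:,:,::-1],(400,300)))
    else:
        p=proj(c,[.668,-.23,.122]).astype(int); print(p)
        o.append(cv2.resize(c["img"][p[1]-45:p[1]+45,p[0]-30:p[0]+30,::-1],(200,300),interpolation=cv2.INTER_CUBIC))
cv2.imwrite("pics/b1.png",np.hstack(o))
E
```

```text
clock: 11.97
tcp_pos: [0.668, -0.2298, 0.1495]
tool_rot: [-2.221, -2.221, 0.0]
wrist_force: [0.1, -0.4, 1.5]
width: 0.0005
[257 277]
[257 158]
```

View pics/b1.png

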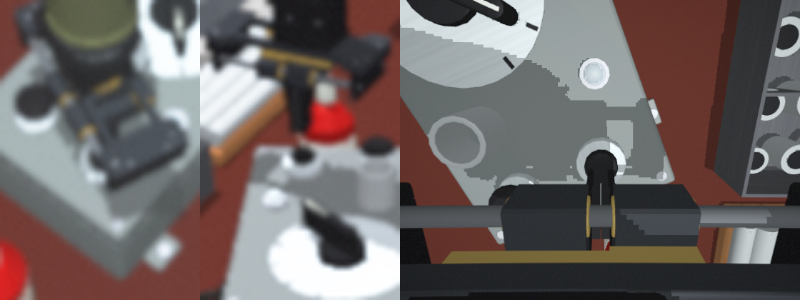

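```bash
python3 -m creep '[[[0,0,15],[0,0,0],0],[[0,0,24],[0,0,0],0],[[0,0,28],[0,0,0],0],[[0,0,30],[0,0,0],0],[[0,0,32],[0,0,0],0],[[0,0,32],[0,0,0],0]]'
python3 -m creep '[[[0,0,1],[0,0,0],0],[[0,0,2],[0,0,0],0],[[0,0,2],[0,0,0],0]]'
```

```text
clock: 12.62
tcp_pos: [0.668, -0.23, 0.1182]
tool_rot: [-2.221, -2.221, -0.0]
wrist_force: [-2.4, 0.7, 4.1]
width: 0.0002
clock: 12.87
tcp_pos: [0.6682, -0.2301, 0.1166]
tool_rot: [2.221, 2.221, 0.001]
wrist_force: [-2.9, 0.5, 5.0]
width: 0.0005
```

```bash
python3 -m creep '[[[0,0,0.5],[0,0,0],0],[[0,0,1],[0,0,0],0],[[0,0,1],[0,0,0],0],[[0,0,1],[0,0,0],0]]'
```

```text
clock: 13.2
tcp_pos: [0.6682, -0.2301, 0.1164]
tool_rot: [2.221, 2.221, 0.001]
wrist_force: [-3.7, 0.6, 8.4]
width: 0.0001
```

```bash
python3 -m creep '[[[0,0,0.5],[0,0,0],0],[[0,0,0.8],[0,0,0],0],[[0,0,0.8],[0,0,0],0],[[0,0,0.8],[0,0,0],0]]'
python3 -m creep '[[[0,0,-2],[0,0,0],0],[[0,0,-5],[0,0,0],0],[[0,0,-9],[0,0,0],0],[[0,0,-15],[0,0,0],0],[[0,0,-40],[0,0,0],0],[[15,-10,-75],[0,0,0],0],[[30,-25,-110],[0,0,0],0],[[50,-45,-145],[0,0,0],0],[[65,-60,-180],[0,0,0],0],[[70,-68,-210],[0,0,0],0],[[70,-68,-237],[0,0,0],0],[[70,-68,-237],[0,0,0],0]]'
python3 - <<'E'
from h import *
np.set_printoptions(precision=4,suppress=True)
c=cam("wrist")
for q,z in [("selector_axis",.126),("lever_end",.126),("start_top",.122),("stop_top",.136),("coupling",.1)]:
    for d in models.pinpoint(q,"wrist")[:1]:
        print(q,round(d["confidence"],2),d["point"],atz(c,d["point"],z))
cv2.imwrite("pics/w6.png",cv2.resize(c["img"][40:260,150:400,::-1],None,fx=2.7,fy=2.7,interpolation=cv2.INTER_CUBIC))
E
```

```text
clock: 13.53
tcp_pos: [0.6682, -0.2301, 0.1164]
tool_rot: [2.221, 2.221, 0.001]
wrist_force: [-5.2, 1.7, 11.6]
width: 0.0004
clock: 14.53
tcp_pos: [0.602, -0.1599, 0.3587]
tool_rot: [2.213, 2.215, 0.011]
wrist_force: [0.1, 0.3, 0.4]
width: -0.0004
selector_axis 0.69 [236.4, 104.8] [ 0.5543 -0.0906  0.126 ]
lever_end 0.6 [271.1, 120.0] [ 0.5932 -0.1072  0.126 ]
start_top 0.63 [330.7, 219.4] [ 0.6679 -0.2304  0.122 ]
stop_top 0.64 [269.8, 248.9] [ 0.5907 -0.2644  0.136 ]
coupling 0.61 [250.7, 196.8] [ 0.5656 -0.2071  0.1   ]
```

View pics/w6.png

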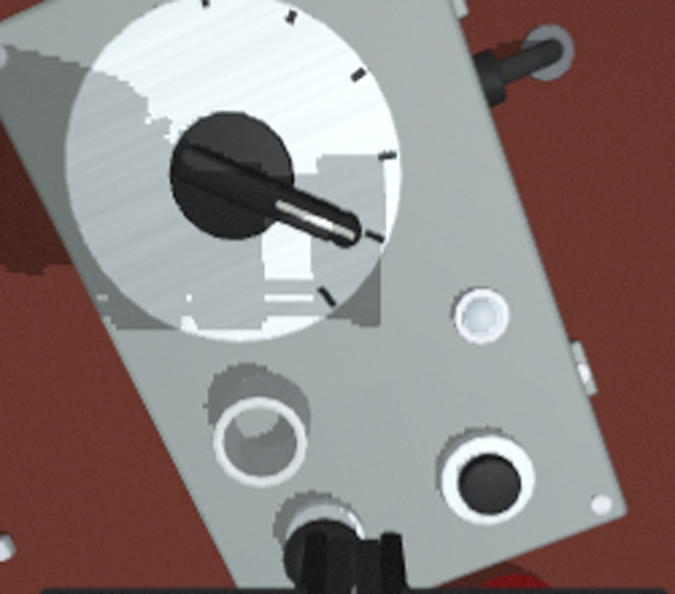

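The lever nose, at (345,232), points at the fifth mark at (374,237). The start button at (490,482) is back out, and the coupling at (260,440) has not moved. The arm is clear of everything.

```bash
python3 -m creep '[[[0,0,0],[0,0,0],0],[[0,0,0],[0,0,0],0],[[0,0,0],[0,0,0],0]]'; python3 -c "
from bench import job; print(job.close_job())"
```

```text
clock: 15.08
tcp_pos: [0.5999, -0.1601, 0.3501]
tool_rot: [-2.221, -2.221, 0.001]
wrist_force: [0.4, 0.6, 0.1]
width: 0.0006
the job is handed in; nothing more can be done
None
```

The selector now rests in step 5 and the start button has been pressed fully in and released. I handed the job in at about 15 s of the 48 s allowed.

- **Selector:** It started in step 1. I pushed it round clockwise with the shut fingertips, one click at a time through four clicks. The forces I read stayed under 5 N, and the lever snapped ahead of the finger each time. The wrist picture after backing off, and again at the end, shows the lever pointing at the fifth mark.
- **Start button:** I pressed until the fingertip stopped at 116.4 mm above the bench, where further pushing raised the force from 5 to 11.6 N without moving it. The nominal bottom is 116 mm, so the 0.4 mm difference is within calibration accuracy. In the last picture the button is back out.
- **Stop button and other objects:** I never went near the stop button. In the last wrist picture the coupling is where it was. I did not re-measure the other loose objects, but the arm did not go near them. The force reading at the end was about zero, so the robot was touching nothing.
- **Checks that were weak or disagreed:**
  - Right after the fourth push, the gripper hid the lever and the pictures could not confirm the click; the later wrist view did.
  - Early network position estimates from the scene and side cameras differed by up to about 3 cm, so I relied on the wrist camera instead.

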